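# Set a vial lane's eccentric guide roller to a go / no-go gauge and lock it

## Robot

A 6-joint arm with a two-finger parallel gripper is mounted at the origin on the work surface; the furniture and walls round the work are solid. World frame = base frame: x ahead of the robot, y to its left, z up, the work surface at z = 0. Lengths are in mm, angles in rad, forces in N, time in s.
With the tool pointing down it reaches from about 350 to 1000 mm from the base axis. Payload 7.1 kg.
Tool frame: the origin (TCP) lies midway between the tips of the shut fingers; the grasp point (between the pads) lies 19 mm behind it; z points along the fingers, y is the direction in which the jaws open and shut (so a half turn about z gives the same grasp; the last joint's range is limited). The gripper opens to 85 mm and grips with 20 to 120 N. Pads are 22 mm wide; open, the fingers measure 114 mm over their backs; the gripper's body (76 mm by 85 mm) begins 54 mm behind the grasp point. The pads swing forward as they close: fully open they stand 13 mm farther back than shut.
Start: joints at [1.321, 0.423, 1.63, -0, 1.089, -0.019], TCP at [142.941, 608.418, 231.319] pointing down, gripper open.
Joint ranges: [-3, 3], [-0.9, 2.11], [0.09, 2.58], [-1.31, 4.45], [0.11, 2.69], [-2.54, 2.54]. Speed limits (rad/s): [2.39, 2.39, 3.01, 3.14, 3.14, 3.14].

## Interface

Orientations are given as a unit quaternion [x, y, z, w].
In Python, from workcell import manip gives the robot as it stands.
- The arm moves only by the shell command python3 -m jog 'ROWS' [OPENING]. ROWS is JSON, a list of rows, each a list of 2 entries, a list of its own where there are three numbers: the shift along the world's x, y, z in mm, then the turn about the world's z in rad. In form: [[[tx, ty, tz], roll], ...]. A call has exactly 5 rows; each row shifts and turns the commanded pose from where the row before left it; what a row does not reach is not made up. A row lasts 1/10 s, in which the tool goes at most 50 mm and 8.59 degrees, less where a joint would pass 70% of its speed; a pose out of reach is approached as far as the arm can. A call is refused whole if a number of a shift passes 50 or a number of a turn 0.15, either way. A call with a gripper value outside its range is refused whole. OPENING is the finger opening in mm, from 0 to 85.4, set as the call begins (- or left out, the last holds). The fingers move at their own pace and stop on an object; the grip force is fixed at half the most. Time passes only in rows, so rows that do not move let the fingers close, or fill a call up. It gives the time, the measured TCP pose, the force and the opening at its end, in the units of the state.
- manip.state(): the state, without advancing time (a new reading comes with each control period).
- manip.capture(name): name is "side" or "top"; returns a dict with "color" (400x640x3 uint8, red, green, blue), "range_z" (400x640 float32, mm along the optical axis (not along the pixel's ray), 0 where there is no reading), "intrinsics" (3x3 intrinsics, pixels), "k1" (the pictures are not rectified: a ray, as slopes to the right and down, at radius r is drawn at 1 + k1 r^2 times it, then the intrinsics apply), "eye" and "attitude" of the camera in the world. Camera axes: x right, y down, z forward; pixel columns grow to the right and rows downward; lengths in mm; the calibration is good to about 2 mm. A picture is of the moment at which its call begins.
- manip.sign_off(): hands the job in, once; it reports no verdict.
Trained networks look in the newest picture that a camera, given by its name, has taken for a name from the list of things; names that differ only in an ending like _2 or _b are one class to them, and where a whole thing is asked for, a point or a joint stands for the part that bears it (a point fixed in the world has none). Each returns a list of dicts, best first, with "conf" (0 to 1); they miss things now and then, are a little off and sometimes report something else, mostly with a low value. They report only what shows in the picture. A call takes as long as a camera call. They do not tell look-alikes from the thing itself.
- manip.masks_of(camera, label): "region" (400x640 bool, what is visible of it) and "location" ([row, column] in pixels, amid what is visible of it).
The state is a dict: "time_s": time; "q": joint angles; "qvel": joint speeds; "joint_torque": joint torques, N m; "tool_pos": TCP position; "tool_rot": TCP orientation; "force": force on the tool from outside, world axes, zero at the start; "ft_torque": the same for the moment, N m; "opening": finger opening in mm.
Only numpy, scipy, OpenCV 4.12 (cv2) and the standard library are available. Lean on these libraries where they do the work, as an engineer would, in place of code of your own. Each camera call takes 0.05 s, during which the arm holds its last target.

## Task

Set up the vial lane on the bench: swing the hand lever of its eccentric guide roller until the gap between roller and fence takes the narrow end of the stepped gauge but not its wide end, and lock the roller by pressing the over-centre clamp lever down until it snaps over. As proof, slide the gauge along the fence through the gap until its shoulder comes up to the roller, and leave it there, resting flat in the lane; do not disturb the vials on the bench.

Things in the scene. Friction and masses are not known exactly. Their poses are not given: they have to be found in the camera images.
- vial_lane: Fixed aluminium plate, 112 mm (its x, -66 to +46) by 215 mm (its y, -75 to +140), top 12 mm above the bench, with a straight lane along its y. Origin on the bench under the eccentric's upright axis; x from fence to roller, z up. Low-x side: fence, face at x = -50 mm, to 32 mm height. High-x side: rails, face at x = -12, to 28 mm height (y -75 to -34 and 36 to 140), the roller between them.
- eccentric (a joint): Angle q (rad, 0 to 1.98, growing counter-clockwise from above) of the white guide roller: 40 mm in diameter, 13 to 36 mm above the bench, its centre 8 mm off the turning axis, at (8 cos q, 8 sin q) mm in the plate's frame. Gap to fence = 30 + 8 cos q mm: 31 mm at q = 1.446, 28 mm at 1.823. Starts too wide. Stays where left (friction 0.1 N m); held by friction (over 0.3 N m) once clamped.
- setting_lever (a point): Grip point of the black level hand lever that turns the eccentric, 55 mm from the axis, 70 mm above the bench. The lever is 14 mm wide, 14 mm tall (63 to 77 mm above the bench), reaches 80 mm from the axis and points at angle q - 1.658 rad from the plate's x axis. Axes here: the plate's, turned by q about z.
- eccentric_axis (a point): On the eccentric's upright axis at the hand lever's height, 70 mm above the bench. Fixed to the plate.
- clamp_lever (a joint): Angle (rad) of the over-centre (toggle) clamp lever behind the rail on the +y side: 0 open, rising along the plate's +y at 0.87 rad above level; 0.87 closed, level. Pressing down resists up to dead centre at 0.66; beyond it the lever snaps to 0.87 and holds, its sprung pad gripping the eccentric's flange. Needs about 8 N at 40 mm from the pin. Stays up when open.
- clamp_hinge (a point): Middle of the clamp lever's level pin (along the plate's x), at x 4, y 55 mm of the plate, 66 mm above the bench.
- clamp_lever_end (a point): On the clamp lever, 60 mm from its pin; the lever ends at 69 mm. Its black handle is 18 mm wide, 10 mm thick, 25 to 69 mm from the pin. A push straight down 40 mm from the pin (level distance, towards the plate's +y) closes it.
- gap_gauge: Loose stepped steel gauge, 90 mm long, 22 mm tall, about 0.35 kg, lying in the lane, narrow end towards the plate's -y (the roller). Narrow end 28 mm wide, 50 mm long, nose chamfered; wide end 31 mm wide, 40 mm long. Straight on the fence side; the 3 mm shoulder is on the roller side. Origin: underside, at the shoulder, mid-width of the narrow end. Axes as the plate's when true in the lane.
- gauge_post (a point): Middle of the gauge's round upright grip post: 22 mm in diameter, 22 to 66 mm above the gauge's underside (this point 44 mm), on the middle of the wide end, 20 mm behind the shoulder (towards +y).
- gauge_shoulder (a point): Shoulder of the gauge: the step between narrow and wide end, on the roller side, 11 mm above the underside. With the gap right, the roller stops the shoulder with this point 14 to 20 mm on the +y side of the plate's origin.
- vial_1: Capped 27 mm glass vial, 60 mm high, standing loose on the bench; origin at the centre of its foot. Not to be disturbed.
- vial_2: Capped amber vial, 27 mm in diameter, 60 mm high, standing loose; origin at the centre of its foot. Not to be disturbed.
- vial_3: Capped 27 mm glass vial, 60 mm high, standing loose; origin at the centre of its foot. Not to be disturbed.
Mind the look-alikes: they are no part of the job. What is shaped like the gap_gauge but purple is not meant.

How it is judged:
By the outcome, as a careful person would: the job done as asked, in the order asked, and still so for the second after the job is handed in, with the robot touching nothing.
It also fails if it takes over 54 s, if anything falls off the work surface, if the arm or the gripper's body presses on something with over 40 N, if the wrist force passes 120 N, or if a joint passes its speed limit or range.

## Working session

There is one attempt and no reset: what is moved stays moved. The work goes in short steps, Python scripts to look and compute and a shell command to move; the robot and the scene stay as the last step left them, time stands still between calls to the robot, and variables do not carry over. Pictures are saved under pics/ and viewed, and the job is handed in when it is done.

```bash
ls; mkdir -p pics; cat > h.py <<'E'
import numpy as np, cv2
from workcell import manip
from scipy.spatial.transform import Rotation as R
def cap(n,name):
    c=manip.capture(n); cv2.imwrite(f'pics/{name}.png',c['color'][:,:,::-1]); np.savez(f'{name}.npz',**{k:np.array(v) for k,v in c.items()}); return c
def att(c):
    a=np.array(c['attitude'],float)
    return a if a.shape==(3,3) else R.from_quat(a).as_matrix()
def rays(c,px):
    K=np.array(c['intrinsics']);px=np.atleast_2d(px).astype(float)
    d=np.array([float(c['k1']),0,0,0])
    s=np.stack([(px[:,0]-K[0,2])/K[0,0],(px[:,1]-K[1,2])/K[1,1]],1)
    u=s.copy()
    for _ in range(20): u=s/(1+float(c['k1'])*(u**2).sum(1,keepdims=True))
    return np.c_[u,np.ones(len(u))]
def onz(c,px,z):
    r=rays(c,px)@att(c).T; e=np.array(c['eye']); return e+r*((z-e[2])/r[:,2])[:,None]
def depth(c,px):
    px=np.atleast_2d(px); zz=np.array([c['range_z'][int(p[1]),int(p[0])] for p in px]); return np.array(c['eye'])+(rays(c,px)*zz[:,None])@att(c).T
def proj(c,P):
    K=np.array(c['intrinsics']);p=(np.atleast_2d(P)-np.array(c['eye']))@att(c); u=p[:,:2]/p[:,2:]
    u=u*(1+float(c['k1'])*(u**2).sum(1,keepdims=True)); return np.c_[u[:,0]*K[0,0]+K[0,2],u[:,1]*K[1,1]+K[1,2]]
def load(name): 
    z=np.load(f'{name}.npz'); return {k:z[k] for k in z}
E
python3 - <<'E'
from h import *
for n in('top','side'):
    c=cap(n,n+'0'); print(n,c['eye'],c['attitude'],c['intrinsics'],c['k1'])
    for l in('vial_lane','eccentric','setting_lever','clamp_lever','gap_gauge','gauge_post','vial_1'):
        for m in manip.masks_of(n,l):
            print(l,round(m['conf'],2),np.round(m['location']),m['region'].sum())
print(manip.state())
E
```

```text
pics
top [340.51257972 -17.4749481  929.6443824 ] [-0.68270773  0.72258634 -0.07662446  0.07686243] [[460.64869484   0.         323.48136478]
 [  0.         460.64869484 199.5348566 ]
 [  0.           0.           1.        ]] -0.028161431338432387
vial_lane 0.61 [166. 314.] 4731
vial_lane 0.43 [266. 390.] 167
vial_lane 0.37 [150. 278.] 263
eccentric 0.55 [156. 327.] 507
setting_lever 0.8 [162. 323.] 576
clamp_lever 0.74 [148. 276.] 269
gap_gauge 0.97 [186. 422.] 637
gap_gauge 0.89 [181. 276.] 704
gauge_post 0.89 [183. 416.] 703
gauge_post 0.62 [179. 275.] 702
gauge_post 0.4 [148. 273.] 231
gauge_post 0.18 [168. 310.] 4854
vial_1 0.76 [266. 390.] 169
vial_1 0.5 [248. 375.] 202
vial_1 0.48 [239. 402.] 209
vial_1 0.32 [172. 312.] 4748
side [-107.3641604  -136.9096731   696.58683262] [ 0.70980065 -0.58357887  0.25343665 -0.30230547] [[444.16413537   0.         316.7936709 ]
 [  0.         444.16413537 202.60079318]
 [  0.           0.           1.        ]] -0.06311747988396132
vial_lane 0.59 [201. 317.] 3832
eccentric 0.64 [186. 330.] 642
setting_lever 0.86 [189. 327.] 622
clamp_lever 
[... 261 characters left out ...]
6
{'time_s': 0.8, 'q': array([ 1.32098674e+00,  4.23106061e-01,  1.62987556e+00,  4.19742163e-05,
        1.08860906e+00, -1.89970382e-02]), 'qvel': array([-4.60707283e-04,  1.08711882e-03, -1.53329510e-04,  4.31569993e-05,
        2.13514102e-03, -5.76565307e-04]), 'joint_torque': array([ 2.60695066e-03, -5.57283854e+01, -2.82130247e+01,  1.68653291e-04,
        4.76445057e-04, -2.91137883e-05]), 'tool_pos': array([142.94149804, 608.42991887, 231.32489736]), 'tool_rot': array([ 1.15159938e-01,  9.93346963e-01,  3.47388932e-06, -1.82937105e-05]), 'force': array([-0.11758068, -0.00878249, -0.63734911]), 'ft_torque': array([-0.02929572, -0.03460566, -0.0258283 ]), 'opening': 85.26739003701394}
```

```bash
python3 - <<'E'
import cv2
for n,(x,y) in {'top0':(220,90),'side0':(220,110)}.items():
    im=cv2.imread(f'pics/{n}.png'); cv2.imwrite(f'pics/{n}_c.png',cv2.resize(im[y:y+200,x:x+260],None,fx=3,fy=3,interpolation=cv2.INTER_CUBIC))
E
```

```text
(no output)
```

View pics/top0.png

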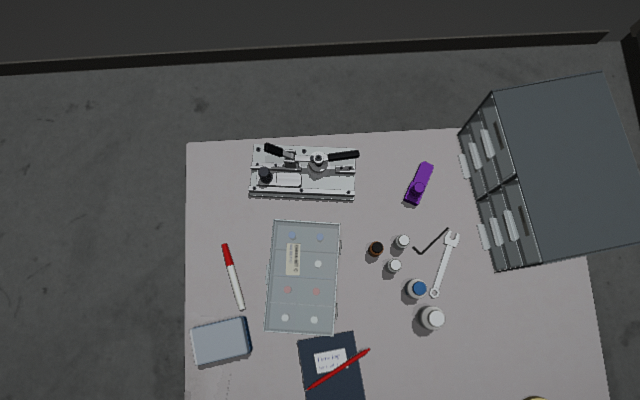

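View pics/top0_c.png

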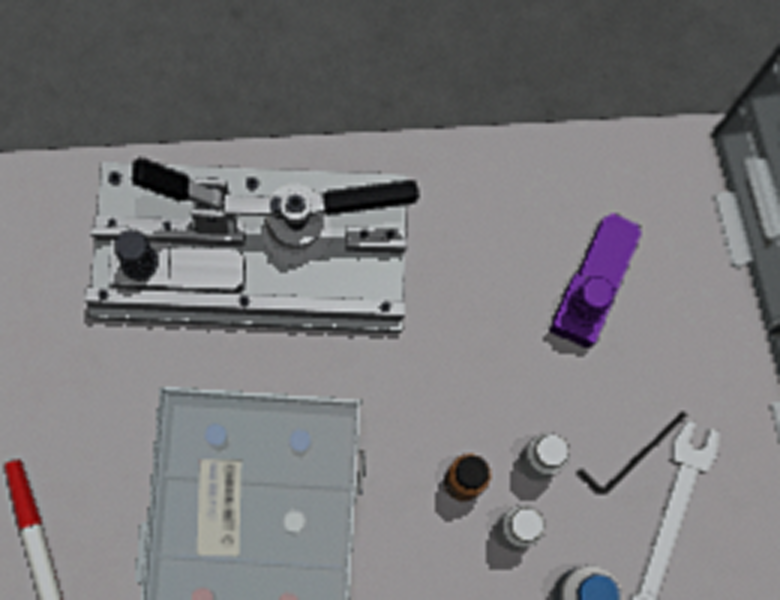

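View pics/side0_c.png

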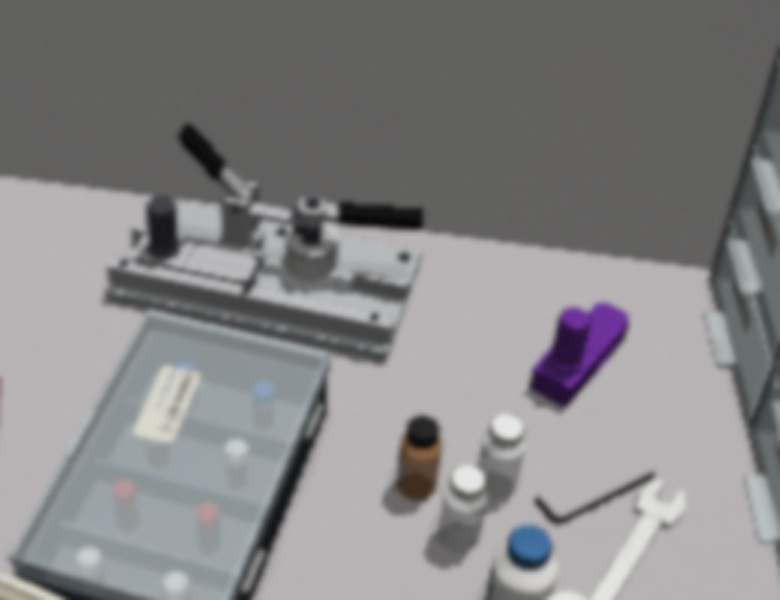

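```bash
python3 - <<'E'
from h import *
c=load('top0')
f=lambda x,y:(220+x/3,90+y/3)
for nm,p,z in [('cornerHxHy',f(103,163),12),('cornerHxLy',f(408,176),12),('fence Hy outer',f(88,311),32),('fence Ly outer',f(403,318),32),('fence inner Hy',f(92,293),32),('fenceinner Ly',f(404,301),32),('hub',f(295,203),80),('post',f(131,240),78),('levertip',f(418,191),77),('clampend',f(137,172),110)]:
    print(nm,np.round(onz(c,[p],z)[0],1),'depth',np.round(depth(c,[p])[0],1))
E
```

```text
cornerHxHy [670.1 115.4  12. ] depth [669.9 115.3  12.5]
cornerHxLy [648.1 -96.9  12. ] depth [652.4 -98.   -0.8]
fence Hy outer [559.4 124.9  32. ] depth [567.7 130.4  -2.2]
fence Ly outer [542.5 -84.8  32. ] depth [549.8 -87.2  -0.6]
fence inner Hy [571.6 122.   32. ] depth [572.2 122.4  29.6]
fenceinner Ly [554.1 -86.2  32. ] depth [559.5 -88.    9.3]
hub [611.3 -17.2  80. ] depth [610.9 -17.2  81.3]
post [593.3  89.1  78. ] depth [593.6  89.2  77.1]
levertip [615.8 -97.   77. ] depth [ 6.405e+02 -1.041e+02  4.000e-01]
clampend [627.7  80.1 110. ] depth [624.8  79.1 118.3]
```

```bash
python3 - <<'E'
from h import *
for n in('top0','side0'):
    c=load(n)
    u,v=np.meshgrid(np.arange(640),np.arange(400)); px=np.c_[u.ravel(),v.ravel()]
    P=depth(c,px); P=P[c['range_z'].ravel()>0]
    m=(P[:,0]>500)&(P[:,0]<720)&(P[:,1]>-130)&(P[:,1]<150)
    P=P[m]
    O=np.array([611,-17]);
    for lo,hi in((9,15),(20.5,29.5),(29.5,36),(60,82)):
        Q=P[(P[:,2]>lo)&(P[:,2]<hi)]
        print(n,lo,len(Q))
        for th in(-.08,-.09,-.10):
            x=np.array([np.cos(th),np.sin(th)]);y=np.array([-x[1],x[0]])
            a=(Q[:,:2]-O)@x;b=(Q[:,:2]-O)@y
            print(th,np.round(np.percentile(a,[0.5,2,50,98,99.5])),np.round(np.percentile(b,[0.5,2,50,98,99.5])))
    # fence top line fit
    Q=P[(P[:,2]>30)&(P[:,2]<34)&(P[:,0]<590)]
    x=np.array([np.cos(-.09),np.sin(-.09)]);y=np.array([-x[1],x[0]])
    a=(Q[:,:2]-O)@x;b=(Q[:,:2]-O)@y
    k=(a<-40)&(a>-75); 
    print('fence fit slope',np.polyfit(b[k],a[k],1),k.sum(),a[k].min(),a[k].max(),b[k].min(),b[k].max())
E
```

```text
top0 9 2301
-0.08 [-65. -63. -11.  47.  49.] [-73. -71.  11. 138. 140.]
-0.09 [-64. -63. -11.  46.  48.] [-74. -71.  11. 138. 140.]
-0.1 [-64. -64. -12.  46.  47.] [-74. -72.  11. 138. 140.]
top0 20.5 483
-0.08 [-60. -60. -27.   3.  14.] [-73. -70.  52. 136. 140.]
-0.09 [-59. -59. -28.   2.  14.] [-73. -70.  52. 136. 140.]
-0.1 [-59. -59. -28.   2.  13.] [-74. -70.  52. 136. 140.]
top0 29.5 946
-0.08 [-59. -58. -43.   6.  27.] [-70. -64.  62. 133. 139.]
-0.09 [-59. -58. -44.   5.  27.] [-71. -65.  62. 132. 139.]
-0.1 [-59. -58. -45.   5.  27.] [-71. -65.  62. 132. 138.]
top0 60 663
-0.08 [-39. -38.   3.  18.  20.] [-77. -75.   0. 112. 115.]
-0.09 [-40. -39.   3.  18.  20.] [-77. -75.   0. 111. 115.]
-0.1 [-41. -40.   3.  18.  21.] [-77. -75.   0. 111. 114.]
fence fit slope [ 3.09719708e-02 -5.27659635e+01] 438 -59.62087565185888 -40.03867162824067 -72.86644883404846 140.84135788284453
side0 9 1344
-0.08 [-66. -64. -12.  46.  49.] [-74. -72.  -5. 135. 140.]
-0.09 [-65. -64. -12.  46.  48.] [-74. -73.  -6. 135. 139.]
-0.1 [-66. -64. -11.  46.  48.] [-74. -73.  -6. 134. 139.]
side0 20.5 547
-0.08 [-61. -60. -54.  10.  16.] [-73. -71.  29. 138. 141.]
-0.09 [-61. -60. -55.  10.  16.] [-73. -71.  29. 138. 141.]
-0.1 [-60. -60. -56.   9.  16.] [-74. -72.  28. 138. 140.]
side0 29.5 748
-0.08 [-60. -59. -45.  -3.  14.] [-71. -64.  59. 134. 139.]
-0.09 [-60. -59. -46.  -4.  15.] [-71. -65.  59. 133. 138.]
-0.1 [-60. -59. -47.  -4.  15.] [-72. -65.  58. 133. 138.]
side0 60 597
-0.08 [-42. -39.   1.  17.  19.] [-77. -75.   1. 112. 114.]
-0.09 [-43. -40.   1.  17.  19.] [-77. -75.   1. 112. 114.]
-0.1 [-44. -41.   1.  18.  19.] [-77. -75.   1. 111. 114.]
fence fit slope [ 2.71481606e-02 -5.30720694e+01] 376 -60.24722300989123 -40.101291697055096 -72.65432068964306 141.12672286762574
```

```bash
python3 - <<'E'
from h import *
O=np.array([611,-17.])
from scipy.optimize import minimize
for n in('top0','side0'):
    c=load(n)
    u,v=np.meshgrid(np.arange(640),np.arange(400)); px=np.c_[u.ravel(),v.ravel()]
    P=depth(c,px); P=P[c['range_z'].ravel()>0]
    P=P[(P[:,0]>500)&(P[:,0]<720)&(P[:,1]>-130)&(P[:,1]<150)]
    Q=P[(P[:,2]>8)&(P[:,2]<36)]
    L=(Q[:,:2]-O)
    (cx,cy),(w,h),a=cv2.minAreaRect(L.astype(np.float32)); print(n,cx,cy,w,h,a)
    for th in (-.08,-.09,-.1):
        x=np.array([np.cos(th),np.sin(th)]);y=np.array([-x[1],x[0]])
        a=L@x;b=L@y
        # edges by bins
        bb=np.arange(-65,135,10);lo=[];hi=[]
        for t in bb:
            k=(b>t)&(b<t+10); lo.append(a[k].min()); hi.append(np.percentile(a[k],99.5))
        aa=np.arange(-40,40,8);yl=[];yh=[]
        for t in aa:
            k=(a>t)&(a<t+8); yl.append(b[k].min()); yh.append(b[k].max())
        print(th,'xlo',np.polyfit(bb,lo,1),np.median(lo),'xhi',np.polyfit(bb,hi,1),np.median(hi),'ylo',np.polyfit(aa,yl,1)[0],np.median(yl),'yhi',np.polyfit(aa,yh,1)[0],np.median(yh))
    # lever, post
    K=P[(P[:,2]>60)&(P[:,2]<82)]
    th=-.09;x=np.array([np.cos(th),np.sin(th)]);y=np.array([-x[1],x[0]])
    a=(K[:,:2]-O)@x;b=(K[:,:2]-O)@y
    k=(b<-25)&(b>-90);k2=(b>85)&(a<-10)&(K[:,2]>74); pf=np.polyfit(b[k],a[k],1)
    print('lever a=',pf,'angle',np.arctan2(-1,-pf[0]),'post',a[k2].mean(),b[k2].mean(),k2.sum(), 'lever min b',b[k].min())
E
```

```text
top0 -5.265758514404297 33.610260009765625 215.11074829101562 112.90017700195312 84.16935729980469
-0.08 xlo [ 2.31474328e-02 -6.41222268e+01] -63.484932588794294 xhi [-1.22430061e-02  4.57682700e+01] 46.83062811113191 ylo 0.4475764755926532 -73.29075879929556 yhi -0.024107327827085585 140.04724713451867
-0.09 xlo [ 1.34367017e-02 -6.41614256e+01] -63.91057382243464 xhi [-2.25474002e-02  4.57122273e+01] 46.477810020291614 ylo 0.14737677236979624 -73.72666788637679 yhi -0.019239565400000398 139.8295979184694
-0.1 xlo [ 3.17058759e-03 -6.42187662e+01] -64.15166114822523 xhi [-3.25833645e-02  4.56887504e+01] 46.41170429685765 ylo 0.15773928034785561 -74.08024555266653 yhi -0.0068554341612372385 139.86223401032137
lever a= [-0.16907805  0.21106158] angle -1.403302359898504 post -29.891804743172532 104.8536025158123 93 lever min b -79.0530101330494
side0 -5.082134246826172 34.33984375 216.18072509765625 116.51118469238281 83.80799102783203
-0.08 xlo [ 2.38932114e-02 -6.52762792e+01] -64.91265897163257 xhi [-0.05004736 33.73284228] 45.694060998397305 ylo 0.005900775882128273 -73.840091129117 yhi -0.2532974178974948 125.46322395039984
-0.09 xlo [ 1.38744040e-02 -6.53267606e+01] -65.2588897919027 xhi [-1.37809370e-02  3.38241183e+01] 45.86600279643824 ylo 0.015497237832160298 -73.7638212936171 yhi -0.2885054057954463 131.88407077028506
-0.1 xlo [ 4.10082260e-03 -6.53804015e+01] -65.25485159609613 xhi [-2.33634996e-02  3.37686402e+01] 46.122883286723294 ylo -0.007733337175024383 -73.84339953851978 yhi -0.3105967616286586 131.7945109652061
lever a= [-0.16794145 -1.22899415] angle -1.404407577822743 post -31.57804147406434 104.61203757436857 59 lever min b -78.06389843800265
```

Candidates for the gauge, as top-picture pixels: the steel one in the lane with a dark post (~(276,181), post at ~(264,170)), and the purple look-alike (~(420,186)). The crop shows the one in the lane is steel and not purple, so I use that one. The setting lever (~(343,155)) and the open clamp lever (~(276,149)) are both black.

Plate frame: O≈(611,-17), yaw≈-0.103. Lever q≈0.27. First I move above the lever.

```bash
python3 -m jog '[[[22,-34,-5],-0.06],[[24,-34,-5],-0.06],[[24,-34,-5],-0.06],[[24,-34,-5],-0.06],[[24,-34,-5],-0.06]]' 50
python3 -m jog '[[[24,-34,0],-0.07],[[24,-34,0],-0.07],[[24,-34,0],-0.06],[[24,-34,0],-0.06],[[24,-34,0],-0.06]]'
python3 -m jog '[[[24,-34,0],-0.07],[[24,-34,0],-0.07],[[24,-34,0],-0.06],[[24,-34,0],-0.06],[[24,-34,0],-0.06]]'
python3 -m jog '[[[24,-34,0],-0.07],[[24,-34,0],-0.07],[[24,-34,0],-0.06],[[24,-34,0],-0.06],[[22,-34,0],-0.06]]'
python3 -m jog '[[[0,0,0],0],[[0,0,0],0],[[0,0,0],0],[[0,0,0],0],[[0,0,0],0]]'
```

```text
time_s: 1.3
tool_pos: [261.7, 437.1, 206.3]
tool_rot: [0.263, 0.965, 0.0, 0.0]
force: [0.6, 1.8, 0.6]
opening: 49.7
time_s: 1.8
tool_pos: [381.8, 267.1, 206.6]
tool_rot: [0.414, 0.91, 0.0, 0.0]
force: [1.1, 0.6, 0.1]
opening: 49.9
time_s: 2.3
tool_pos: [501.9, 96.8, 206.6]
tool_rot: [0.554, 0.833, 0.0, 0.0]
force: [-0.2, -0.4, -0.5]
opening: 50.2
time_s: 2.8
tool_pos: [620.0, -73.2, 206.4]
tool_rot: [0.679, 0.734, 0.0, 0.0]
force: [0.2, 0.2, -1.2]
opening: 49.6
time_s: 3.3
tool_pos: [618.5, -70.6, 206.5]
tool_rot: [0.678, 0.735, -0.0, -0.0]
force: [0.5, 0.7, -0.2]
opening: 49.8
```

```bash
python3 -m jog '[[[-3,-4,-20],0],[[0,0,-40],0],[[0,0,-40],0],[[0,0,-10],0],[[0,0,0],0]]'
python3 - <<'E'
from h import *
for n in('top','side'): 
    c=cap(n,n+'1'); im=c['color'][:,:,::-1][90:250,240:460]; cv2.imwrite(f'pics/{n}1c.png',cv2.resize(im,None,fx=3,fy=3))
cv2.imwrite('pics/1.png',cv2.resize(np.hstack([cv2.imread('pics/top1c.png'),cv2.imread('pics/side1c.png')]),(800,290)))
E
```

```text
time_s: 3.8
tool_pos: [614.7, -75.0, 95.0]
tool_rot: [0.678, 0.735, -0.001, -0.001]
force: [-0.1, 0.5, 0.5]
opening: 50.0
```

View pics/1.png

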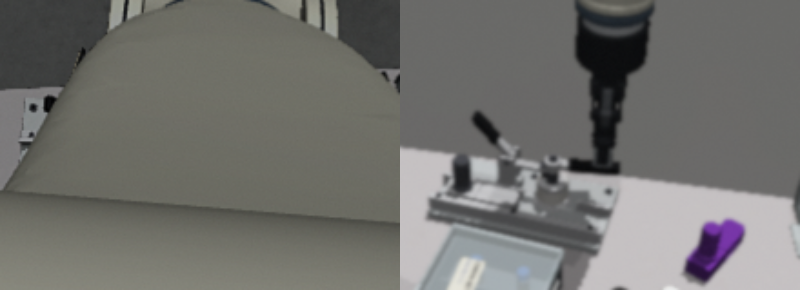

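Top view is blocked by the arm. In the side view the fingers straddle the lever's handle at about (600,165). I descend and grip.

```bash
python3 -m jog '[[[0,0,-20],0],[[0,0,-20],0],[[0,0,-3],0],[[0,0,0],0],[[0,0,0],0]]'
python3 -m jog '[[[0,0,0],0],[[0,0,0],0],[[0,0,0],0],[[0,0,0],0],[[0,0,0],0]]' 8
```

```text
time_s: 4.4
tool_pos: [617.2, -75.7, 55.1]
tool_rot: [0.678, 0.735, 0.001, 0.001]
force: [0.1, 0.0, 0.2]
opening: 50.3
time_s: 4.9
tool_pos: [617.1, -75.7, 54.3]
tool_rot: [0.678, 0.735, 0.001, 0.001]
force: [1.1, 0.2, 5.1]
opening: 12.9
```

```bash
python3 - <<'E'
import numpy as np
r=58.5;a=np.linspace(-1.485,-0.119,16)
p=np.c_[r*np.cos(a),r*np.sin(a)]; print(np.round(np.diff(p,axis=0),1).tolist(),a[1]-a[0])
E
```

```text
[[5.3, 0.7], [5.2, 1.2], [5.1, 1.6], [4.9, 2.1], [4.7, 2.5], [4.4, 2.9], [4.1, 3.3], [3.8, 3.7], [3.5, 4.0], [3.1, 4.3], [2.7, 4.6], [2.3, 4.8], [1.8, 5.0], [1.3, 5.2], [0.9, 5.3]] 0.09106666666666663
```

```bash
python3 -m jog '[[[5.3,0.7,0],0.091],[[5.2,1.2,0],0.091],[[5.1,1.6,0],0.091],[[4.9,2.1,0],0.091],[[4.7,2.5,0],0.091]]'
```

```text
time_s: 5.4
tool_pos: [642.6, -67.8, 54.3]
tool_rot: [0.494, 0.87, 0.0, 0.001]
force: [1.5, -0.5, 5.4]
opening: 12.8
```

```bash
python3 -m jog '[[[4.4,2.9,0],0.091],[[4.1,3.3,0],0.091],[[3.8,3.7,0],0.091],[[3.5,4.0,0],0.091],[[3.1,4.3,0],0.091]]'
python3 -m jog '[[[2.7,4.6,0],0.091],[[2.3,4.8,0],0.091],[[1.8,5,0],0.091],[[1.3,5.2,0],0.091],[[0.9,5.3,0],0.091]]'
python3 -m jog '[[[0,0,0],0],[[0,0,0],0],[[0,0,0],0],[[0,0,0],0],[[0,0,0],0]]'
```

```text
time_s: 5.9
tool_pos: [661.8, -49.6, 54.3]
tool_rot: [0.285, 0.959, 0.0, 0.002]
force: [3.3, -0.8, 4.8]
opening: 12.9
time_s: 6.4
tool_pos: [671.1, -24.6, 54.3]
tool_rot: [0.061, 0.998, -0.0, 0.002]
force: [3.3, -1.7, 3.5]
opening: 12.8
time_s: 6.9
tool_pos: [671.1, -24.7, 54.3]
tool_rot: [0.064, 0.998, -0.0, 0.002]
force: [5.4, -1.5, 3.4]
opening: 12.9
```

```bash
python3 -m jog '[[[0,0,0],0],[[0,0,0],0],[[0,0,0],0],[[0,0,20],0],[[0,0,35],0]]' 40
python3 -m jog '[[[0,0,35],0],[[0,0,15],0],[[0,0,0],0],[[-10,25,0],0.02],[[-12,25,0],0]]' 0
python3 -m jog '[[[-12,25,0],0],[[-12,25,0],0],[[0,2,0],0],[[0,0,0],0],[[0,0,0],0]]' 0
python3 - <<'E'
from h import *
for n in('top','side'): 
    c=cap(n,n+'2'); im=c['color'][:,:,::-1][90:250,240:460]; cv2.imwrite(f'pics/{n}2c.png',cv2.resize(im,None,fx=3,fy=3))
cv2.imwrite('pics/2.png',cv2.resize(np.hstack([cv2.imread('pics/top2c.png'),cv2.imread('pics/side2c.png')]),(800,290)))
E
```

```text
time_s: 7.4
tool_pos: [666.3, -24.2, 105.7]
tool_rot: [0.063, 0.998, -0.0, -0.004]
force: [0.5, -0.1, -0.8]
opening: 39.7
time_s: 7.9
tool_pos: [645.7, 25.5, 156.2]
tool_rot: [0.054, 0.999, -0.0, -0.001]
force: [0.5, -0.9, -0.1]
opening: 0.3
time_s: 8.4
tool_pos: [623.0, 76.9, 157.3]
tool_rot: [0.053, 0.999, -0.0, -0.001]
force: [-0.2, 0.2, 0.4]
opening: -0.0
```

View pics/side2c.png

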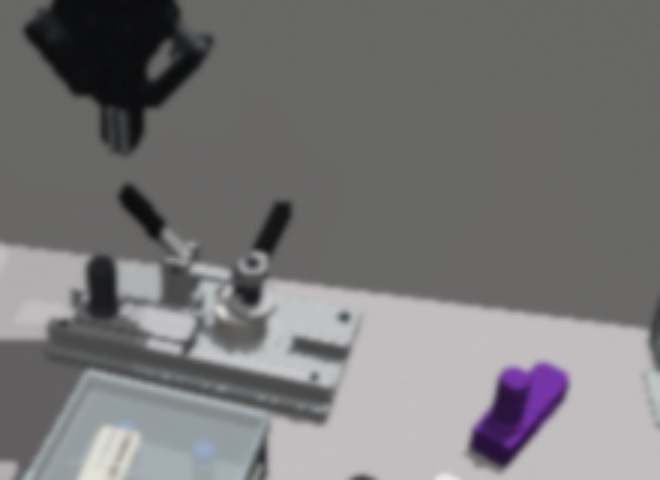

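View pics/top2c.png

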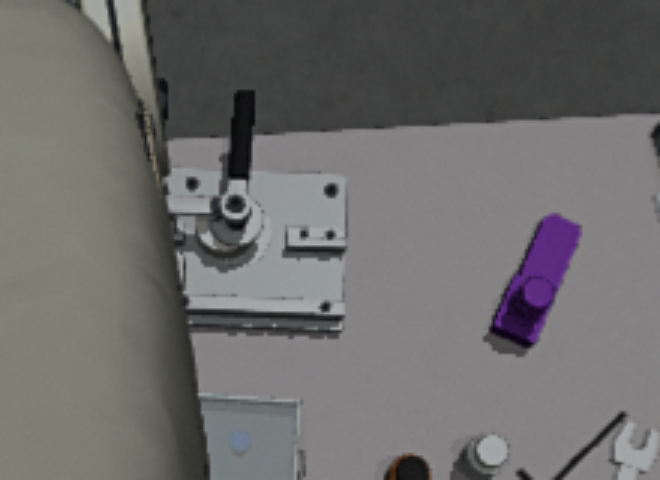

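```bash
cat > lev.py <<'E'
from h import *
import sys
O=np.array([611.3,-17.2]);th=-.103;x=np.array([np.cos(th),np.sin(th)]);y=np.array([-x[1],x[0]])
def cloud(n):
    c=load(n);u,v=np.meshgrid(np.arange(640),np.arange(400)); px=np.c_[u.ravel(),v.ravel()]
    P=depth(c,px); P=P[c['range_z'].ravel()>0]
    return np.c_[(P[:,:2]-O)@x,(P[:,:2]-O)@y,P[:,2]]
def lever(n):
    L=cloud(n);k=(L[:,2]>64)&(L[:,2]<82)&(L[:,0]>28)&(L[:,0]<85)&(abs(L[:,1])<30)
    pf=np.polyfit(L[k,0],L[k,1],1);a=np.arctan(pf[0]);m=L[k].mean(0)
    print(n,k.sum(),'fit',pf,'q(slope)',a+1.658,'q(centroid)',np.arctan2(m[1],m[0])+1.658)
    k=(L[:,2]>68)&(L[:,2]<90)&(np.hypot(L[:,0],L[:,1])<25); print('hub',L[k].mean(0),k.sum())
if __name__=='__main__':
    for n in sys.argv[1:]: lever(n)
E
python3 lev.py top2 side2
```

```text
top2 181 fit [-0.03117139  0.43673108] q(slope) 1.6268387004250329 q(centroid) 1.6349601963829754
hub [ 5.55758063  0.30602246 75.6566825 ] 138
side2 108 fit [-0.01396713 -1.06469481] q(slope) 1.644033780951238 q(centroid) 1.6241791448985043
hub [ 3.44314835 -0.11574848 75.57167966] 105
```

```bash
python3 -m jog '[[[2,0,-15],0],[[0,0,-12],0],[[0,0,-8],0],[[0,0,-6],0],[[0,0,-6],0]]'
python3 -m jog '[[[0,0,-6],0],[[0,0,-6],0],[[0,0,-6],0],[[0,0,-5],0],[[0,0,-4],0]]'
```

```text
time_s: 9.0
tool_pos: [624.9, 77.5, 110.5]
tool_rot: [0.053, 0.999, -0.0, -0.0]
force: [-0.6, 0.1, 0.2]
opening: -0.4
time_s: 9.5
tool_pos: [625.1, 77.6, 83.9]
tool_rot: [0.053, 0.999, 0.0, 0.0]
force: [0.1, 0.6, 0.9]
opening: 0.1
```

```bash
python3 - <<'E'
from h import *
c=cap('side','side3'); im=c['color'][:,:,::-1][90:250,220:440]; cv2.imwrite('pics/side3c.png',cv2.resize(im,None,fx=3.5,fy=3.5))
print(manip.state()['force'])
E
```

```text
[ 0.07749958 -1.05396186 -0.08532685]
```

View pics/side3c.png

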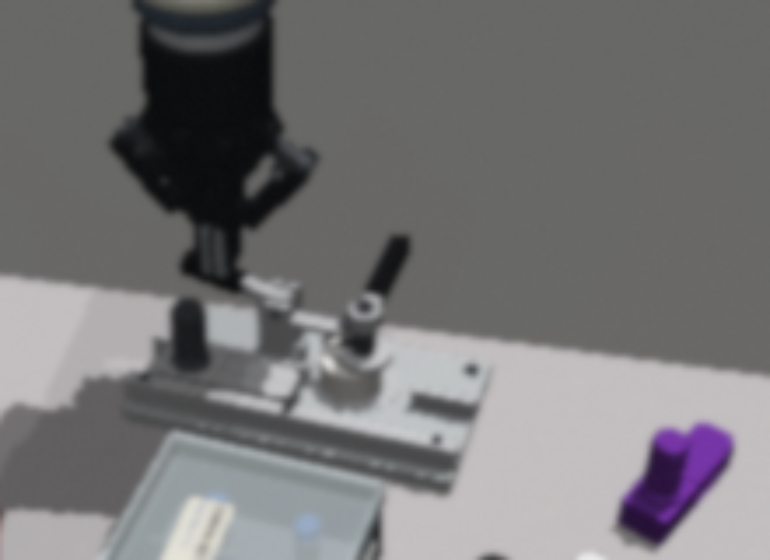

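The side view shows the fingertips (~(212,275)) on the handle, with the lever partway down and not yet level. I keep pressing.

```bash
python3 -m jog '[[[0,0,-3],0],[[0,0,-3],0],[[0,0,-3],0],[[0,0,-2],0],[[0,0,0],0]]'
python3 -m jog '[[[0,0,-2],0],[[0,0,-2],0],[[0,0,-2],0],[[0,0,0],0],[[0,0,0],0]]'
python3 - <<'E'
from h import *
c=cap('side','side4'); im=c['color'][:,:,::-1][90:250,220:440]; cv2.imwrite('pics/side4c.png',cv2.resize(im,None,fx=3.5,fy=3.5))
print(manip.state()['force'])
E
```

```text
time_s: 10.05
tool_pos: [624.7, 77.6, 72.9]
tool_rot: [0.053, 0.999, -0.0, -0.0]
force: [1.0, 0.3, 0.1]
opening: -0.1
time_s: 10.55
tool_pos: [625.4, 77.7, 71.5]
tool_rot: [0.053, 0.999, 0.0, 0.001]
force: [-11.1, -1.5, 33.9]
opening: 0.1
[-11.83636062  -1.55687079  34.46703914]
```

View pics/side4c.png

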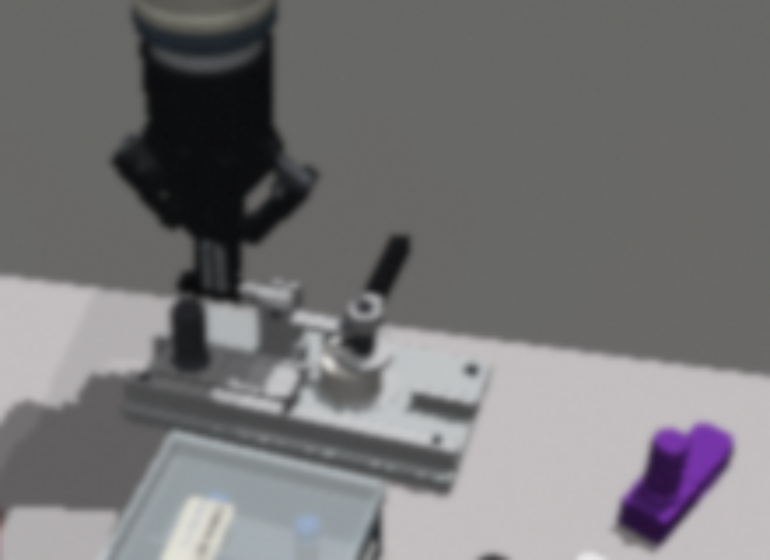

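```bash
python3 -m jog '[[[0,0,10],0],[[0,0,25],0],[[0,0,20],0],[[-12,4,0],0.01],[[-12,4,0],0.01]]'
python3 -m jog '[[[-12,5,0],0.01],[[0,0,0],0],[[0,0,0],0],[[0,0,0],0],[[0,0,0],0]]' 50
python3 - <<'E'
from h import *
c=cap('side','side5'); im=c['color'][:,:,::-1][90:250,220:440]; cv2.imwrite('pics/side5c.png',cv2.resize(im,None,fx=3.5,fy=3.5))
E
python3 lev.py side5
```

```text
time_s: 11.1
tool_pos: [600.2, 85.8, 122.3]
tool_rot: [0.043, 0.999, 0.0, 0.0]
force: [-0.2, -0.1, -0.3]
opening: -0.2
time_s: 11.6
tool_pos: [589.4, 90.5, 122.1]
tool_rot: [0.038, 0.999, -0.0, 0.0]
force: [-1.2, -0.5, -0.0]
opening: 50.1
side5 105 fit [-0.02444516 -0.48676394] q(slope) 1.633559706360239 q(centroid) 1.6246203962364139
hub [ 4.15948669 -0.09153666 75.7142618 ] 103
```

View pics/side5c.png

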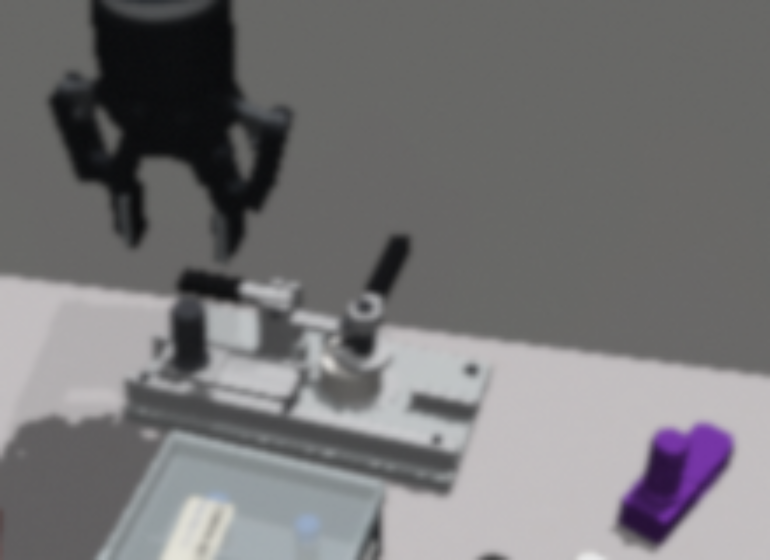

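The clamp handle lies level at (210,285), so it has snapped closed, and q is still ~1.63. Next I check the post position.

```bash
python3 - <<'E'
from lev import *
for n in('side5','top0','side0'):
    L=cloud(n); k=(L[:,2]>75)&(L[:,2]<81)&(L[:,0]<-15)&(L[:,0]>-60)&(L[:,1]>80)&(L[:,1]<130)
    m=L[k]; c=(m.max(0)+m.min(0))/2; print(n,k.sum(),m.mean(0),c,O+c[0]*x+c[1]*y)
    k=(L[:,2]>31)&(L[:,2]<36.5)&(L[:,0]<-15)&(L[:,0]>-47)&(L[:,1]>10)&(L[:,1]<128); g=L[k]; print(' gauge top x',np.percentile(g[:,0],[2,98]),'y',np.percentile(g[:,1],[1,99]))
E
```

```text
side5 54 [-32.75867239 104.71396999  77.83618875] [-32.28526559 105.06954672  77.84785988] [589.98887832  90.63220351]
 gauge top x [-46.41962977 -15.98698198] y [ 15.00799317 124.52407928]
top0 85 [-31.41435615 104.85886516  77.24904215] [-31.43980343 105.2980298   77.89501831] [590.85335186  90.77254697]
 gauge top x [-46.34532747 -18.29557701] y [ 36.28080303 124.08514537]
side0 55 [-33.06688437 104.87091653  77.89374858] [-32.31044812 104.83445279  77.98090816] [589.93965737  90.40094476]
 gauge top x [-46.49568484 -17.66110924] y [ 36.10765168 124.43181144]
```

```bash
python3 -m jog '[[[0,0,-25],-0.03],[[0,0,-25],0],[[0,0,-20],0],[[0,0,-9],0],[[0,0,0],0]]'
python3 -m jog '[[[0,0,0],0],[[0,0,0],0],[[0,0,0],0],[[0,0,0],0],[[0,0,0],0]]' 15
```

```text
time_s: 12.15
tool_pos: [588.4, 90.4, 42.1]
tool_rot: [0.053, 0.999, -0.0, -0.001]
force: [-0.4, 0.8, -0.1]
opening: 49.9
time_s: 12.65
tool_pos: [590.0, 90.7, 44.5]
tool_rot: [0.053, 0.999, 0.0, 0.001]
force: [-1.6, -0.9, 6.7]
opening: 20.6
```

```bash
python3 -m jog '[[[-1,0,0],0],[[-1,-3,0],0],[[-0.5,-5,0],0],[[-0.5,-5,0],0],[[-0.5,-5,0],0]]'
```

```text
time_s: 13.15
tool_pos: [586.7, 73.5, 44.5]
tool_rot: [0.053, 0.999, 0.001, 0.001]
force: [0.4, 6.3, 7.3]
opening: 20.3
```

```bash
python3 - <<'E'
from lev import *
t=manip.state(); p=t['tool_pos'][:2]-O; print(p@x,p@y,t['force'],t['ft_torque'],[np.dot(t['force'][:2],x),np.dot(t['force'][:2],y)])
E
```

```text
-33.79506422793191 87.71209713989923 [0.35423412 6.26776241 7.3007002 ] [ 0.88941725 -0.15817236 -0.02616069] [np.float64(-0.29208189657338934), np.float64(6.270966083959189)]
```

```bash
python3 -m jog '[[[-1,-4,0],0],[[-1,-4,0],0],[[-0.5,-4,0],0],[[-0.4,-4,0],0],[[-0.4,-4,0],0]]'
python3 - <<'E'
from lev import *
t=manip.state(); p=t['tool_pos'][:2]-O; print(p@x,p@y,[np.dot(t['force'][:2],x),np.dot(t['force'][:2],y)],t['ft_torque'])
c=cap('side','side6'); im=c['color'][:,:,::-1][90:250,220:440]; cv2.imwrite('pics/side6c.png',cv2.resize(im,None,fx=3.5,fy=3.5))
E
```

```text
time_s: 13.65
tool_pos: [583.9, 53.4, 44.5]
tool_rot: [0.053, 0.999, 0.001, 0.002]
force: [2.5, 5.5, 7.6]
opening: 20.7
-34.491655927973056 67.43660715612629 [np.float64(1.8824592624770442), np.float64(5.689933427735668)] [ 0.87240332 -0.33674053  0.06458518]
```

View pics/side6c.png

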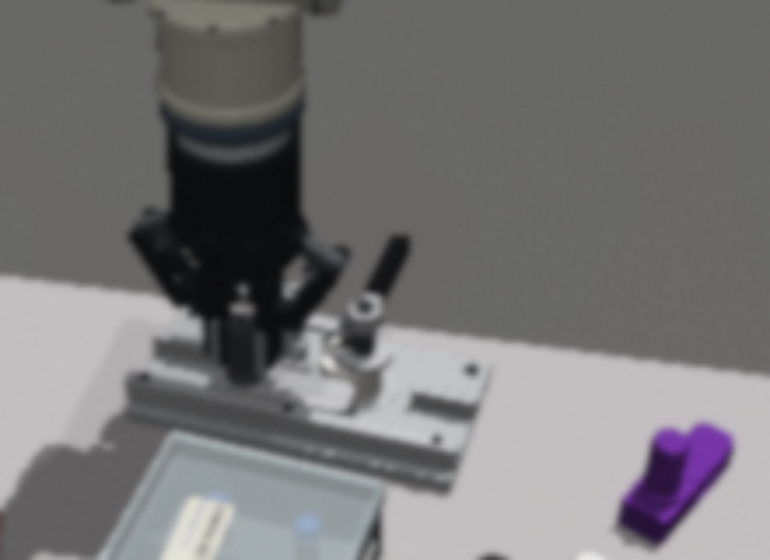

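```bash
python3 -m jog '[[[-0.4,-4,0],0],[[-0.4,-4,0],0],[[-0.4,-4,0],0],[[-0.4,-4,0],0],[[-0.4,-4,0],0]]'
python3 -m jog '[[[-0.3,-3,0],0],[[-0.2,-2,0],0],[[-0.2,-2,0],0],[[0,0,0],0],[[0,0,0],0]]'
python3 - <<'E'
from lev import *
t=manip.state(); p=t['tool_pos'][:2]-O; print(p@x,p@y,[np.dot(t['force'][:2],x),np.dot(t['force'][:2],y)],t['ft_torque'])
E
```

```text
time_s: 14.2
tool_pos: [581.8, 33.4, 44.5]
tool_rot: [0.053, 0.999, 0.001, 0.002]
force: [1.5, 5.7, 8.0]
opening: 20.6
time_s: 14.7
tool_pos: [581.1, 26.2, 44.5]
tool_rot: [0.053, 0.999, 0.001, 0.002]
force: [1.5, 3.1, 7.2]
opening: 20.5
-34.469487735516374 40.064137791844104 [np.float64(1.2085173709661097), np.float64(3.2384942264590304)] [ 0.68115774 -0.34413763  0.00290142]
```

```bash
python3 -m jog '[[[-0.1,-1,0],0],[[-0.1,-1,0],0],[[-0.1,-1,0],0],[[0,0,0],0],[[0,0,0],0]]'
python3 -m jog '[[[-0.1,-1,0],0],[[-0.1,-1,0],0],[[0,0,0],0],[[0,0,0],0],[[0,0,0],0]]'
```

```text
time_s: 15.2
tool_pos: [580.8, 23.4, 44.5]
tool_rot: [0.053, 0.999, 0.001, 0.002]
force: [2.0, 3.6, 8.0]
opening: 20.2
time_s: 15.7
tool_pos: [580.6, 21.4, 44.5]
tool_rot: [0.053, 0.999, 0.001, 0.002]
force: [3.0, 5.8, 7.2]
opening: 20.2
```

```bash
python3 -m jog '[[[-0.1,-1,0],0],[[0,0,0],0],[[0,0,0],0],[[0,0,0],0],[[0,0,0],0]]'
python3 -m jog '[[[-0.1,-1,0],0],[[0,0,0],0],[[0,0,0],0],[[0,0,0],0],[[0,0,0],0]]'
python3 - <<'E'
from lev import *
t=manip.state(); p=t['tool_pos'][:2]-O; print(p@x,p@y,[np.dot(t['force'][:2],x),np.dot(t['force'][:2],y)],t['ft_torque'])
c=cap('side','side7'); im=c['color'][:,:,::-1][90:250,220:440]; cv2.imwrite('pics/side7c.png',cv2.resize(im,None,fx=3.5,fy=3.5))
E
```

```text
time_s: 16.2
tool_pos: [580.6, 20.9, 44.5]
tool_rot: [0.053, 0.999, 0.001, 0.002]
force: [1.9, 8.3, 7.5]
opening: 20.2
time_s: 16.7
tool_pos: [580.6, 20.6, 44.6]
tool_rot: [0.053, 0.999, 0.001, 0.002]
force: [2.2, 12.0, 7.4]
opening: 20.3
-34.45814411295757 34.40389574770355 [np.float64(0.9615470865310625), np.float64(12.197957313780709)] [ 1.89425762 -0.3878525   0.03324634]
```

View pics/side7c.png

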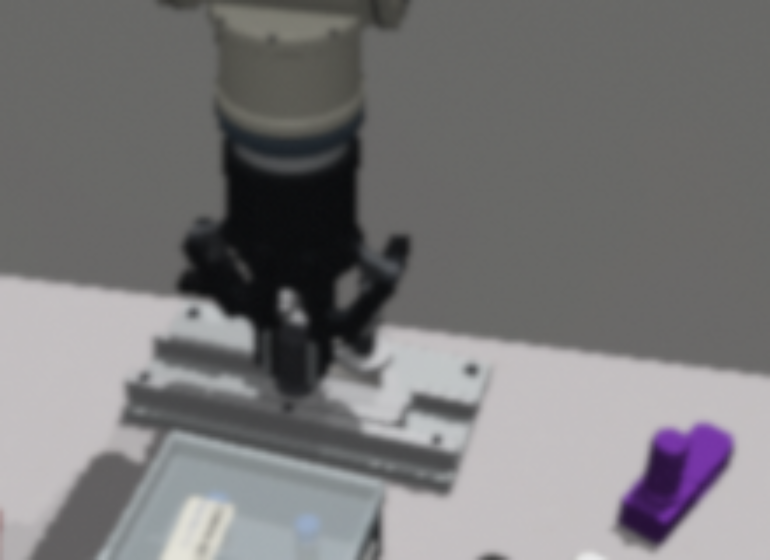

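```bash
python3 -m jog '[[[0.1,1,1],0],[[0,0,0],0],[[0,0,0],0],[[0,0,0],0],[[0,0,0],0]]'
python3 -m jog '[[[0,0,0],0],[[0,0,0],0],[[0,0,0],0],[[0,0,0],0],[[0,0,5],0]]' 40
python3 -m jog '[[[0,0,15],0],[[0,0,30],0],[[0,0,40],0],[[0,0,40],0],[[0,0,40],0]]' 
python3 -m jog '[[[-10,35,0],0],[[-20,40,0],0],[[-20,40,0],0],[[-20,40,0],0],[[-20,40,0],0]]' 
python3 -m jog '[[[-20,40,0],0],[[-20,40,0],0],[[-20,40,0],0],[[0,0,0],0],[[0,0,0],0]]' 
python3 - <<'E'
from h import *
for n in('top','side'): 
    c=cap(n,n+'8'); im=c['color'][:,:,::-1][110:250,230:420]; cv2.imwrite(f'pics/{n}8c.png',cv2.resize(im,None,fx=4,fy=4,interpolation=cv2.INTER_CUBIC))
E
python3 lev.py top8 side8
```

```text
time_s: 17.25
tool_pos: [580.4, 20.6, 44.7]
tool_rot: [0.053, 0.999, 0.001, 0.002]
force: [4.6, 5.7, -1.4]
opening: 20.6
time_s: 17.75
tool_pos: [578.2, 19.5, 48.9]
tool_rot: [0.053, 0.999, -0.0, -0.001]
force: [-0.4, 0.3, -0.4]
opening: 40.2
time_s: 18.25
tool_pos: [578.8, 19.6, 217.2]
tool_rot: [0.053, 0.999, 0.0, 0.0]
force: [-0.2, -1.3, -0.6]
opening: 39.7
time_s: 18.75
tool_pos: [488.1, 216.0, 215.8]
tool_rot: [0.053, 0.999, 0.0, 0.001]
force: [0.6, 0.7, -0.2]
opening: 40.0
time_s: 19.25
tool_pos: [428.4, 335.4, 215.3]
tool_rot: [0.052, 0.999, 0.0, 0.0]
force: [0.9, -0.2, 0.1]
opening: 40.3
top8 180 fit [-0.02848878  0.31728109] q(slope) 1.6295189267220567 q(centroid) 1.6354284683025566
hub [ 5.86683043  0.2819966  75.87035519] 139
side8 109 fit [-0.02092168 -0.6816407 ] q(slope) 1.6370813751907953 q(centroid) 1.6243240353530224
hub [ 3.38174614e+00 -6.43060053e-02  7.57138857e+01] 101
```

View pics/side8c.png

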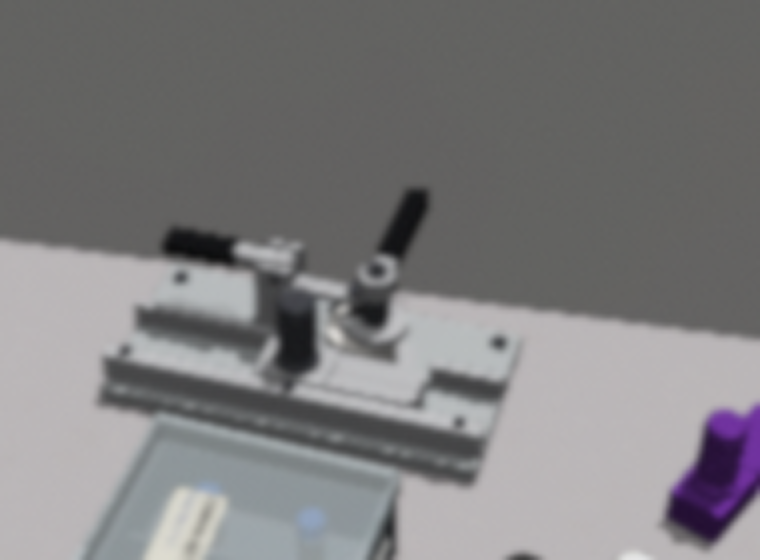

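View pics/top8c.png

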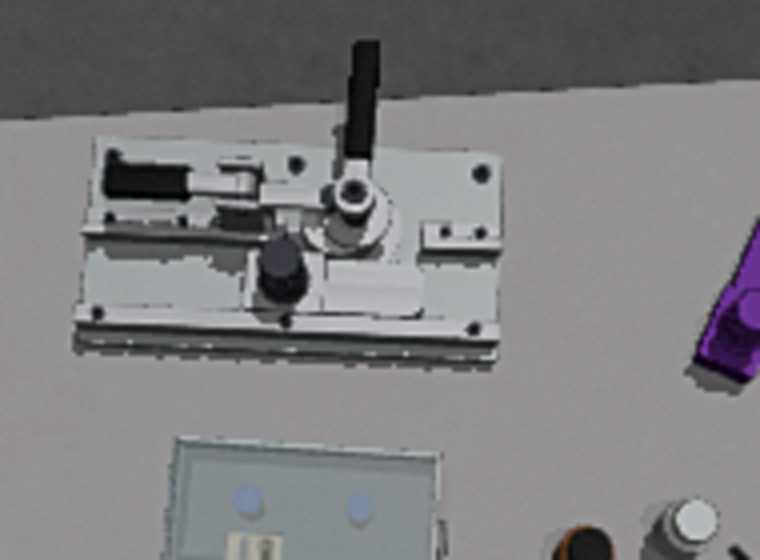

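```bash
python3 - <<'E'
from lev import *
for n in('top8','side8'):
    L=cloud(n); k=(L[:,2]>75)&(L[:,2]<81)&(L[:,0]<-15)&(L[:,0]>-60)&(L[:,1]>10)&(L[:,1]<60)
    m=L[k]; print(n,k.sum(),m.mean(0),(m.max(0)+m.min(0))/2)
    for a,b in((-30,20),(46,58)):
        k=(L[:,2]>29)&(L[:,2]<38)&(L[:,0]<-24)&(L[:,0]>-46)&(L[:,1]>a)&(L[:,1]<b); g=L[k]; print(' top z',len(g),np.median(g[:,2]),'y',np.percentile(g[:,1],[1,99]),'x',np.percentile(g[:,0],[1,99]))
    k=(L[:,2]>29)&(L[:,2]<38)&(L[:,0]<-24)&(L[:,0]>-44)&(L[:,1]>-45)&(L[:,1]<70);print(' gauge y ext',L[k,1].min(),L[k,1].max())
E
```

```text
top8 83 [-33.34385715  34.6908594   77.37063722] [-33.52274771  34.65444222  77.71148155]
 top z 257 33.272806296087765 y [-28.66554271  19.57846215] x [-45.70889892 -24.2610076 ]
 top z 41 33.59541084151385 y [47.4888952  54.64038174] x [-45.60009393 -25.0939581 ]
 gauge y ext -34.81590901351925 54.739414241434226
side8 58 [-34.73264457  34.45245914  77.68960547] [-34.33261678  34.01333136  77.67814449]
 top z 171 33.96931121296768 y [-29.29258105  19.4458008 ] x [-45.84236993 -24.33624144]
 top z 25 33.664391281359144 y [46.4922241  55.60879689] x [-45.88143739 -25.85806966]
 gauge y ext -34.777521808757626 55.668735070023764
```

```bash
python3 - <<'E'
from h import *
a=load('top0')['color'].astype(int);b=load('top8')['color'].astype(int)
d=abs(a-b).max(2)>25; print('vial area changed px',d[225:330,360:460].sum(), 'purple',d[155:215,395:440].sum())
m=manip; s=m.state(); print(s['time_s'],s['force']); m.sign_off()
E
```

```text
vial area changed px 0 purple 0
19.35 [ 0.20045116 -1.13804494 -0.31066419]
the job is handed in; nothing more can be done
```

The vial lane is set and locked, the gauge is left against the roller as proof, and the job was handed in at 19.35 s.

- **Lever:** I gripped the hand lever and swung it to q ≈ 1.63, a gap of about 29.5 mm. Both cameras gave 1.62–1.64, the same before and after clamping and after the gauge was pushed in.
- **Clamp:** I pressed the clamp lever down until it snapped over. The press force then rose to about 34 N against its stop, and both final views show the handle level.
- **Gauge:** I slid the steel gauge along the fence until the shoulder stopped on the roller. The push force rose from about 6 to 12 N while the gauge hardly moved. I then released it and drew the arm well away.
- **Final checks:** The gauge lies flat, with its top at 33–34 mm at both ends and its straight side against the fence. The top picture shows no changed pixels around the vials or the purple look-alike.
- **Disagreement:** The shoulder came out at 14.0–15.7 mm, depending on the camera and which part of the gauge I measured from. The geometry at q = 1.63 predicts 15.5 mm. All of these are within 14–20 mm, but the lowest is right at the limit, and I put the spread down to about 1 mm of calibration error.

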